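Pack loose phone batteries in the transit case and shut its lid

TASK

Pack the loose phone batteries for transport: lay every one of them flat in a pocket of its own in the open case, then set the square brown retaining plate over them, handle up, and press it down until it has snapped under both spring catches and lies level. Only then flip the pawl of the lid stay over to its released side, away from the hinge, and lower the lid until it is fully shut, without letting it slam. Leave the phone, the large tablet battery, the clamp and the screwdriver alone.

Things in the scene. Friction and masses are not known exactly. Their poses are not given: they have to be found in the camera images.
- case: Grey open case fixed to the bench, 168 x 168 x 56 mm outside, walls and floor 6 mm, 156 x 156 mm inside. Origin: centre of its underside. Its +x side carries the lid hinge (on the robot's left), its -x side is the front, its +y end faces the robot and carries the lid stay. Rigid dark liner blocks, tops 18 mm above the underside, form two by two battery pockets on the floor.
- pocket1 (a point): Centre of the floor of pocket 1, at case (-36, 34, 6) mm. Each pocket is 66 mm along case x by 46 mm along case y and 12 mm deep. Over the middle 44 mm of its long sides the liner is cut away down to the floor, which leaves 25 to 30 mm of finger room on both sides of a battery.
- pocket2 (a point): Centre of the floor of pocket 2, at case (-36, -34, 6) mm; like pocket 1.
- pocket3 (a point): Centre of the floor of pocket 3, at case (36, 34, 6) mm; like pocket 1.
- pocket4 (a point): Centre of the floor of pocket 4, at case (36, -34, 6) mm; like pocket 1.
- catch_front_nose (a point): Nose of the round steel spring catch in the front wall, at case (-72, 0, 30) mm: it stands 6 mm out of the inner wall face. Outside it has a black housing, 30 x 30 mm, 16 mm proud.
- catch_back_nose (a point): Nose of the like spring catch in the back wall, at case (72, 0, 30) mm.
- plate: Square brown plate, 149 x 149 x 4 mm, 0.16 kg. Origin: centre of its underside. Black bar handle on top: 44 mm along plate x, 16 mm along y, from 4 to 22 mm above the underside. It fits the case with 3.5 mm play each side, any way round. Laid in loosely it stops on the catches, one or both edges about 19 mm too high.
- plate_handle (a point): Top centre of the plate's handle, 22 mm above its underside. Seated, the plate's underside rests on the liner blocks 18 mm above the case's underside. A push of 5 to 10 N down on the plate near each catch (about 50 mm from the middle along case x, to either side) snaps that edge under it.
- lid (a joint): Lid angle, rad: 0 shut, 1.57 upright, stop at 2.1; starts at 1.84 to 2.05, leaning back. Grey panel 180 mm long from the hinge x 168 x 10 mm, 0.45 kg. Stiff hinge (0.5 N m): it stays where it is left and must be pushed all the way down with a few newtons. While the pawl is engaged a ratchet stops it from closing past about 1.68; it can be opened further.
- lid_hinge (a point): Point on the hinge axis in the middle of its width, at case (84, 0, 58) mm; the axis runs along case y. The shut lid's underside lies at this height, its top 10 mm higher.
- lid_edge (a point): Middle of the lid's free edge at its outer face. At lid angle a it lies at case x = 84 - 180 cos a + 10 sin a, z = 58 + 180 sin a + 10 cos a (mm), y = 0.
- pawl (a joint): Angle, rad, of the pawl of the lid stay: a weighted lever outside the case's +y end. 0 to 0.16: it leans to the hinge, its tooth in the toothed quadrant of the lid (engaged). Pushed towards the case's front (-x) it tips over its balance point at about 0.3 and falls to its stop at 0.85 (released), where it stays. Needs under 1 N at the knob.
- pawl_grip (a point): Centre of the black sleeve on the pawl's crank pin: a cylinder 16 mm in diameter and 42 mm long that sticks out along case y, from y = 106 to 148 mm. It swings about an axis along case y through case (9, 96, 20) mm: it is at case (27, 127, 75) mm at angle 0 and at (-20, 127, 70) mm at 0.85. Behind it, towards the hinge, nothing stands at this y.
- battery1: Flat phone battery, 58 mm (its x) x 38 mm (its y) x 7 mm, about 45 g, with a label on top and brass contacts at one end. Origin: centre of its underside. It goes in any pocket, long side along case x, either way round. May be absent: between two and four of them lie on the bench.
- battery2: Flat phone battery, 58 mm (its x) x 38 mm (its y) x 7 mm, about 45 g, with a label on top and brass contacts at one end. Origin: centre of its underside. It goes in any pocket, long side along case x, either way round. May be absent: between two and four of them lie on the bench.
- battery3: Flat phone battery, 58 mm (its x) x 38 mm (its y) x 7 mm, about 45 g, with a label on top and brass contacts at one end. Origin: centre of its underside. It goes in any pocket, long side along case x, either way round. May be absent: between two and four of them lie on the bench.
- battery4: Flat phone battery, 58 mm (its x) x 38 mm (its y) x 7 mm, about 45 g, with a label on top and brass contacts at one end. Origin: centre of its underside. It goes in any pocket, long side along case x, either way round. May be absent: between two and four of them lie on the bench.
- phone: Dark blue smartphone lying flat, 75 x 155 x 9 mm, not part of the job. Origin: centre of its underside.
- tablet_battery: Large silver tablet battery lying flat, 95 x 135 x 6 mm, not part of the job. Origin: centre of its underside.
- clamp: Black plastic spring clamp with orange jaw tips, about 115 x 60 x 22 mm, not part of the job. Origin: centre of its underside.
- driver: Screwdriver with black handle, 160 mm long, lying on the bench, not part of the job.

How it is judged:
By the outcome, as a careful person would: the job done as asked, in the order asked, and still so for the second after the job is handed in, with the robot touching nothing.
Of battery1, battery2, battery3, battery4 only 2 to 4 are there at a start; the rules pass over those that are not, and their reading is None.
At some moment in a run one of battery1, battery2, battery3, battery4, plate may be knocked a few centimetres aside while the robot is not near it.
Once in a run the grip may slacken for a moment while it holds something.
It also fails if it takes over 210 s, if anything falls off the work surface, if the arm or the gripper's body presses on something with over 40 N, if the wrist force passes 120 N, or if a joint passes its speed limit or range.

ROBOT

A 6-joint arm with a two-finger parallel gripper is mounted at the origin on the work surface. World frame = base frame: x ahead of the robot, y to its left, z up, the work surface at z = 0. Lengths are in m, angles in rad, forces in N, time in s.
With the tool pointing down it reaches from about 0.3 to 0.875 m from the base axis. Payload 6.4 kg.
Tool frame: the origin (TCP) lies at the very end of the fingers, on their centre line; the grasp point (between the pads) lies 19 mm behind it; z points along the fingers, y is the line along which they close (so a half turn about z gives the same grasp; the last joint's range is limited). The gripper opens to 85 mm and grips with 20 to 120 N. Pads are 22 mm wide; open, the fingers measure 114 mm over their backs; the gripper's body (76 mm by 85 mm) begins 54 mm behind the grasp point. The pads swing forward as they close: fully open they stand 13 mm farther back than shut.
Start: joints at [-1.37, 0.181, 1.607, -0, 1.354, -0.206], TCP at [0.228, -0.528, 0.231] pointing down, gripper open.
Joint ranges: [-2.99, 2.99], [-0.89, 2.07], [0.3, 2.58], [-1.14, 4.28], [0, 2.63], [-3.12, 3.12]. Speed limits (rad/s): [2.57, 2.57, 3.01, 3.14, 3.14, 3.14].

INTERFACE

Orientations are given as a unit quaternion [w, x, y, z].
In Python, from bench import ctrl, viewer gives the robot as it stands (ctrl), with the cameras (viewer).
- The arm moves only by the tool advance, called after "Call:" by a JSON object that holds its "name" and its "arguments", one argument or row to a line. Schema: {"type":"object","properties":{"ticks":{"type":"string"},"only":{"type":"string"},"quiet":{"type":"boolean"},"lines":{"type":"string"}},"required":["ticks"],"additionalProperties":false}. ticks is a string of 1 to 10 rows, one to a line, with the numbers parted by spaces; each row has 7 numbers: dx, dy, dz in m, then a rotation vector rx, ry, rz in rad, then the opening from 0.0 (shut) to 1.0 (fully open); each row is the pose to reach, as a shift and turn from the pose commanded when the call began, along the tool's axes at that moment; what a row does not reach only later rows make up. A row lasts 1/8 s, in which the tool goes at most 0.0625 m and 0.188 rad, less where a joint would pass 70% of its speed; a pose out of reach is approached as far as the arm can. The fingers move at their own pace and stop on an object; the grip force is fixed at half the most. Time passes only in rows, so rows that do not move let the fingers close. The tool returns the time, the measured TCP pose, the force, the opening and the grip force at its end. only (a regular expression) keeps the lines of the reply that match it, lines (a string "A,B") keeps lines A to B, and quiet returns only ok. Input that does not fit is refused with a message, and nothing moves.
- ctrl.get_obs(): the state, without advancing time (a new reading comes with each control period).
- viewer.camera(name): name is "scene" or "top" or "wrist"; returns the picture (480x640x3 uint8, blue, green, red); there is no depth.
- viewer.camera_params(name): a dict with "fovy" (degrees; the focal length in pixels is half the picture's height over the tangent of half this angle, whatever the lens; pixels are square), "cx", "cy" (the principal point, pixels), "view" (4x4, takes a point from world to camera coordinates). Camera axes: x right, y up, looking along -z (the intrinsics and any distortion apply to the point x, -y, -z); pixel columns grow to the right and rows downward; lengths in m; the calibration is good to about 2 mm. A picture is of the moment at which its call begins: read the wrist's pose just before it. camera_params takes no time and is no camera call; for the wrist camera it gives the pose at the moment of the call.
- ctrl.hand_in(): hands the job in; it is judged then, once.
The state is a dict: "time_s": time; "q": joint angles; "dq": joint speeds; "joint_efforts": joint torques, N m; "eef_pos": TCP position; "eef_rot": TCP orientation; "wrist_force": force on the tool from outside, world axes, zero at the start; "torque": the same for the moment, N m; "opening": opening from 0.0 (shut) to 1.0 (fully open); "grasp_force": force on a finger pad.
Only numpy, scipy, OpenCV 4.12 (cv2) and the standard library are available. Lean on these libraries where they do the work, as an engineer would, in place of code of your own. Each camera call takes 0.05 s, during which the arm holds its last target. There are 200 camera calls.

## Working session

There is one attempt and no reset: what is moved stays moved. The work goes in short steps, Python scripts to look and compute and a tool call to move; the robot and the scene stay as the last step left them, time stands still between calls to the robot, and variables do not carry over. Pictures are saved under pics/ and viewed, at most 14 in all, crops included, and the job is handed in when it is done.

```bash
ls; mkdir -p pics; python3 - <<'E'
from bench import ctrl, viewer
import cv2
o=ctrl.get_obs();print({k:o[k] for k in('time_s','eef_pos','eef_rot','opening')})
for n in('top','scene'):
    cv2.imwrite(f'pics/{n}0.png',viewer.camera(n));p=viewer.camera_params(n);print(n,p)
E
```

```text
bench.py
pics
{'time_s': 0.0, 'eef_pos': array([ 0.22739507, -0.52752076,  0.23038817]), 'eef_rot': array([-8.76156114e-04,  9.79383735e-01,  2.02006764e-01, -1.04212990e-05]), 'opening': 0.9949150243994659}
top {'fovy': 45.41500500754127, 'cx': 320.5543600710551, 'cy': 241.15430626573973, 'view': array([[ 0.01625313, -0.99970381,  0.01811453, -0.09729863],
       [ 0.98882415,  0.01875622,  0.14790198, -0.59517638],
       [-0.14819793,  0.01550822,  0.98883612, -1.15463911],
       [ 0.        ,  0.        ,  0.        ,  1.        ]])}
scene {'fovy': 45.382207223541506, 'cx': 321.69890125992373, 'cy': 237.38597118714466, 'view': array([[-0.03503208,  0.99936691,  0.00620805,  0.09096627],
       [-0.82376544, -0.03239251,  0.56600461,  0.4468756 ],
       [ 0.56584737,  0.01471434,  0.8243787 , -1.61048728],
       [ 0.        ,  0.        ,  0.        ,  1.        ]])}
```

View pics/top0.png

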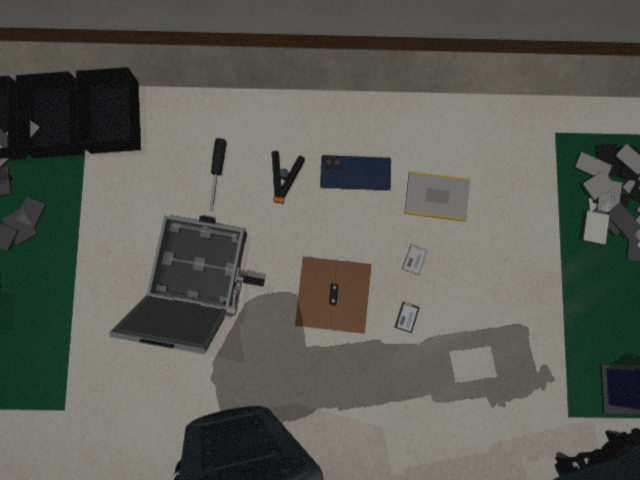

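View pics/scene0.png

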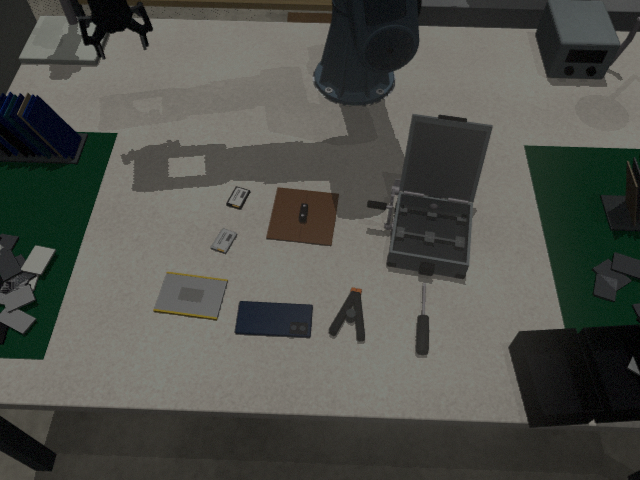

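Case is at the left of the top view (~200,265), hinge at the robot side (lid lower-left, ~170,325), pawl sleeve at (253,279); plate at (334,295), two batteries at (414,260) and (406,317). I'll enlarge for measurements.

```bash
cat > h.py <<'E'
import numpy as np,cv2
from bench import ctrl, viewer
from scipy.spatial.transform import Rotation as R
def K(p):
    f=240/np.tan(np.radians(p['fovy']/2)); return f
def ray(p,uv):
    f=K(p);V=np.array(p['view']);d=np.array([(uv[0]-p['cx'])/f,-(uv[1]-p['cy'])/f,-1])
    Rt=V[:3,:3].T; return -Rt@V[:3,3],Rt@d
def at(p,uv,z):
    c,d=ray(p,uv);return c+d*(z-c[2])/d[2]
def proj(p,P):
    V=np.array(p['view']);q=np.atleast_2d(P)@V[:3,:3].T+V[:3,3];f=K(p)
    return np.c_[p['cx']+f*q[:,0]/-q[:,2],p['cy']-f*q[:,1]/-q[:,2]]
def rot():
    o=ctrl.get_obs();q=o['eef_rot'];return R.from_quat([q[1],q[2],q[3],q[0]]),o['eef_pos'],o
def togo(P,yaw=None,Rt=None):
    """tool-axis shift + rotvec to world point P with tool down and tool-y along world yaw (rad)"""
    r,p,o=rot()
    out=r.inv().apply(np.array(P)-p)
    if yaw is not None:
        best=None
        for k in(0,np.pi):
            a=yaw+k;y=np.array([np.cos(a),np.sin(a),0]);z=np.array([0,0,-1.]);x=np.cross(y,z)
            t=R.from_matrix(np.c_[x,y,z]);v=(r.inv()*t).as_rotvec()
            if best is None or np.linalg.norm(v)<np.linalg.norm(best):best=v
        print('shift',out.round(4),'rot',best.round(3),'q',o['q'].round(2),'t',o['time_s'])
    else: print('shift',out.round(4),'t',o['time_s'])
def crop(im,x,y,w,h,s,name):
    cv2.imwrite(name,cv2.resize(im[y:y+h,x:x+w],None,fx=s,fy=s,interpolation=cv2.INTER_CUBIC))
E
python3 - <<'E'
from h import *
im=cv2.imread('pics/top0.png')
crop(im,105,200,170,155,4.6,'pics/a.png'); crop(im,290,235,150,110,5,'pics/b.png')
w=viewer.camera('wrist');cv2.imwrite('pics/w0.png',w);p=viewer.camera_params('wrist');print(p)
v=np.array(p['view']);print(-v[:3,:3].T@v[:3,3])
E
```

```text
{'fovy': 64.64066184349956, 'cx': 312.22395554805206, 'cy': 241.50666549813758, 'view': array([[ 0.39622505, -0.91815276, -0.00110142, -0.57514159],
       [ 0.87915818,  0.37974244, -0.28788292,  0.03749947],
       [ 0.26473875,  0.1130981 ,  0.95766498, -0.37886059],
       [ 0.        ,  0.        ,  0.        ,  1.        ]])}
[ 0.29521661 -0.49945957  0.3729835 ]
```

View pics/a.png

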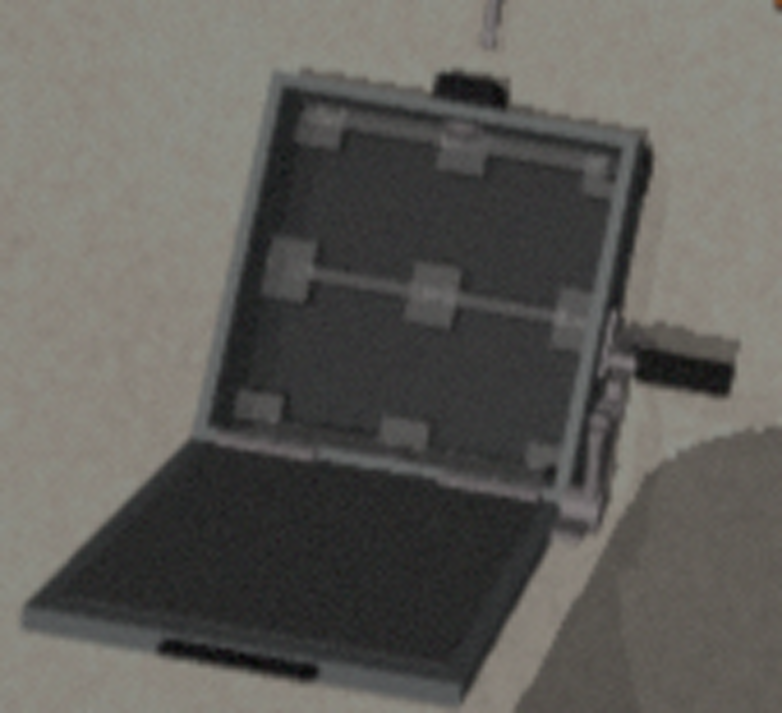

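View pics/b.png

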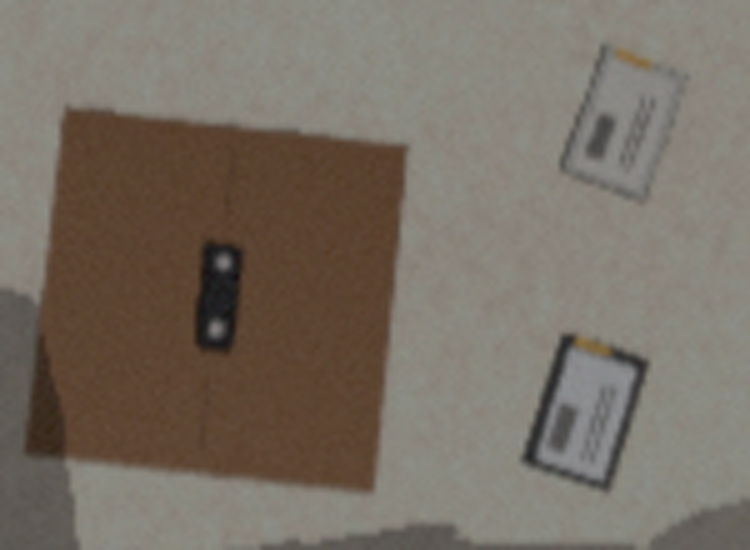

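Crop a: rim outer corners at about (276,74), (646,132), (203,433), (562,497); sleeve (637–735, ~368). Crop b: plate corners (66,107),(407,146),(373,492),(25,455); batteries with corners (608,42),(688,73),(645,202),(562,170) and (568,335),(648,360),(610,490),(525,462).

```bash
python3 - <<'E'
from h import *
p=viewer.camera_params('top')
def W(pts,x,y,s,z): return np.array([at(p,(x+(a+.5)/s-.5,y+(b+.5)/s-.5),z) for a,b in pts])[:,:2]
def fit(w,m):
    w=np.array(w);m=np.array(m)/1000;wc=w-w.mean(0);mc=m-m.mean(0)
    a=np.arctan2((mc[:,0]*wc[:,1]-mc[:,1]*wc[:,0]).sum(),(mc*wc).sum())
    Rm=np.array([[np.cos(a),-np.sin(a)],[np.sin(a),np.cos(a)]]);t=w.mean(0)-Rm@m.mean(0)
    print(t.round(4),'yaw',a.round(3),'res mm',((wc-mc@Rm.T)*1000).round(1).tolist())
fit(W([(276,74),(646,132),(203,433),(562,497)],105,200,4.6,.056),[(-84,-84),(-84,84),(84,-84),(84,84)])
# order TL,TR,BR,BL ; model x up(image), y left
m=lambda L,Wd:[(L/2,Wd/2),(L/2,-Wd/2),(-L/2,-Wd/2),(-L/2,Wd/2)]
fit(W([(66,107),(407,146),(373,492),(25,455)],290,235,5,.004),m(149,149))
print('handle',W([(218,296)],290,235,5,.022))
fit(W([(608,42),(688,73),(645,202),(562,170)],290,235,5,.007),m(58,38))
fit(W([(568,335),(648,360),(610,490),(525,462)],290,235,5,.007),m(58,38))
E
```

```text
[0.5493 0.1678] yaw 2.985 res mm [[-2.8, 0.3], [-0.0, -1.3], [1.1, -2.8], [1.8, 3.7]]
[ 0.4888 -0.1163] yaw -0.094 res mm [[0.0, -0.6], [-0.3, 0.5], [0.6, 0.5], [-0.3, -0.3]]
handle [[ 0.48874912 -0.11560605]]
[ 0.5677 -0.2911] yaw -0.343 res mm [[0.8, -0.7], [0.7, 0.5], [-0.9, 0.2], [-0.6, 0.0]]
[ 0.4434 -0.2739] yaw -0.307 res mm [[-1.2, -1.1], [0.3, 1.0], [0.6, 0.1], [0.3, -0.1]]
```

```bash
python3 - <<'E'
from h import *
togo([.4434,-.2739,.08],1.264)
print('then down; q7 now')
E
```

```text
shift [ 0.2987 -0.1474  0.1509] rot [-0.001  0.     0.714] q [-1.37  0.18  1.61 -0.    1.35 -0.21] t 0.15
then down; q7 now
```

Call:
{"name": "advance", "arguments": {
  "ticks": "0.299 -0.147 0.151 -0.001 0 0.714 0.7\n0.299 -0.147 0.151 -0.001 0 0.714 0.7\n0.299 -0.147 0.151 -0.001 0 0.714 0.7\n0.299 -0.147 0.151 -0.001 0 0.714 0.7\n0.299 -0.147 0.151 -0.001 0 0.714 0.7\n0.299 -0.147 0.151 -0.001 0 0.714 0.7\n0.299 -0.147 0.151 -0.001 0 0.714 0.7\n0.299 -0.147 0.151 -0.001 0 0.714 0.7"
}}

```text
time_s: 1.15
eef_pos: [0.444, -0.2748, 0.0803]
eef_rot: [0.001, 0.988, -0.153, -0.0]
wrist_force: [-0.2, -1.1, 0.2]
opening: 0.701
grasp_force: 0.0
```

```bash
python3 - <<'E'
from h import *
togo([.4434,-.2739,.0],1.264)
cv2.imwrite('pics/w1.png',viewer.camera('wrist'))
p=viewer.camera_params('wrist');m=np.array([[29,19],[29,-19],[-29,-19],[-29,19]])/1000
c,s=np.cos(-.307),np.sin(-.307)
w=m@np.array([[c,s],[-s,c]])+[.4434,-.2739];print(proj(p,np.c_[w,[.007]*4]).round(0).tolist())
E
```

```text
shift [-0.0009 -0.0008  0.0803] rot [ 0.001 -0.     0.001] q [-0.78  0.26  1.85 -0.    1.03  1.1 ] t 1.15
[[276.0, 210.0], [341.0, 210.0], [339.0, 301.0], [278.0, 301.0]]
```

View pics/w1.png

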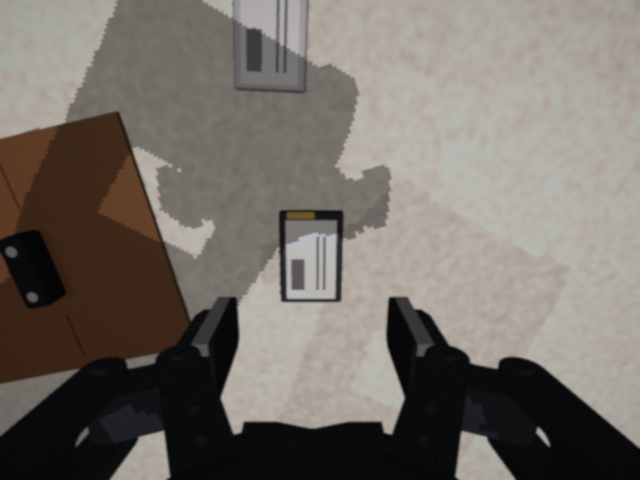

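Battery B appears at (280–343, 210–301), ~2 px from predicted: the estimate is right. Descend and grip.

Call:
{"name": "advance", "arguments": {
  "ticks": "-0.001 -0.001 0.05 0 0 0 0.62\n-0.001 -0.001 0.075 0 0 0 0.62\n-0.001 -0.001 0.079 0 0 0 0.62\n-0.001 -0.001 0.079 0 0 0 0.62"
}}

```text
time_s: 1.7
eef_pos: [0.4435, -0.275, 0.0022]
eef_rot: [0.001, 0.988, -0.154, 0.001]
wrist_force: [-0.9, 0.0, 0.7]
opening: 0.618
grasp_force: 0.0
```

Call:
{"name": "advance", "arguments": {
  "ticks": "0 0 0 0 0 0 0.3\n0 0 0 0 0 0 0.3\n0 0 0 0 0 0 0.3\n0 0 0 0 0 0 0.3"
}}

```text
time_s: 2.2
eef_pos: [0.4443, -0.275, 0.0034]
eef_rot: [0.002, 0.988, -0.153, 0.001]
wrist_force: [-2.7, -0.3, 5.3]
opening: 0.411
grasp_force: 59.2
```

```bash
cat >> h.py <<'E'
CASE=[.5493,.1678,2.985]
def cw(x,y,z,C=None):
    X,Y,a=C or CASE;c,s=np.cos(a),np.sin(a);return np.array([X+(c*x-s*y)/1000,Y+(s*x+c*y)/1000,z/1000])
E
python3 - <<'E'
from h import *
print(cw(-36,34,6),cw(-36,-34,6),cw(27,127,75))
togo([.4434,-.2739,.17]);togo(cw(-36,0,200),1.414)
E
```

```text
[0.5795571  0.12860169 0.006     ] [0.59016194 0.19576967 0.006     ] [0.50282427 0.04656466 0.075     ]
shift [-0.0007 -0.0003 -0.1666] t 2.2
shift [ 0.0025 -0.4587 -0.198 ] rot [ 0.003 -0.003 -0.15 ] q [-0.78  0.39  1.87 -0.    0.87  1.1 ] t 2.2
```

Call:
{"name": "advance", "arguments": {
  "ticks": "0 0 -0.06 0 0 0 0.3\n0 0 -0.12 0 0 0 0.3\n0 -0.05 -0.16 0 0 0 0.3\n0 -0.11 -0.198 0.003 -0.003 -0.05 0.3\n0 -0.17 -0.198 0.003 -0.003 -0.1 0.3\n0 -0.23 -0.198 0.003 -0.003 -0.15 0.3\n0 -0.29 -0.198 0.003 -0.003 -0.15 0.3\n0 -0.35 -0.198 0.003 -0.003 -0.15 0.3\n0.002 -0.41 -0.198 0.003 -0.003 -0.15 0.3\n0.002 -0.458 -0.198 0.003 -0.003 -0.15 0.3"
}}

```text
time_s: 3.45
eef_pos: [0.5845, 0.165, 0.2004]
eef_rot: [-0.001, 0.997, -0.078, 0.0]
wrist_force: [-0.1, -0.4, 0.2]
opening: 0.408
grasp_force: 59.8
```

Call:
{"name": "advance", "arguments": {
  "ticks": "0 0 0 0 0 0 0.3\n0 0 0 0 0 0 0.3"
}}

```text
time_s: 3.7
eef_pos: [0.5837, 0.1625, 0.1995]
eef_rot: [-0.001, 0.997, -0.078, -0.001]
wrist_force: [-0.4, -0.4, -0.4]
opening: 0.407
grasp_force: 59.9
```

```bash
python3 - <<'E'
from h import *
p=viewer.camera_params('wrist');cv2.imwrite('pics/w2.png',viewer.camera('wrist'))
print({k:np.round(proj(p,cw(*k))[0]).tolist() for k in[(-84,-84,56),(-84,84,56),(84,-84,56),(84,84,56),(-78,-78,56),(-78,78,56),(0,0,18)]})
o=ctrl.get_obs();print(o['eef_pos'],o['opening'],o['grasp_force'])
import json;json.dump({k:(v.tolist() if hasattr(v,'tolist') else v) for k,v in p.items()},open('w2.json','w'))
E
```

```text
{(-84, -84, 56): [198.0, 162.0], (-84, 84, 56): [425.0, 162.0], (84, -84, 56): [215.0, 359.0], (84, 84, 56): [409.0, 359.0], (-78, -78, 56): [207.0, 170.0], (-78, 78, 56): [417.0, 170.0], (0, 0, 18): [312.0, 253.0]}
[0.58363704 0.16186926 0.19944597] 0.4130638890611768 59.87860321998596
```

View pics/w2.png

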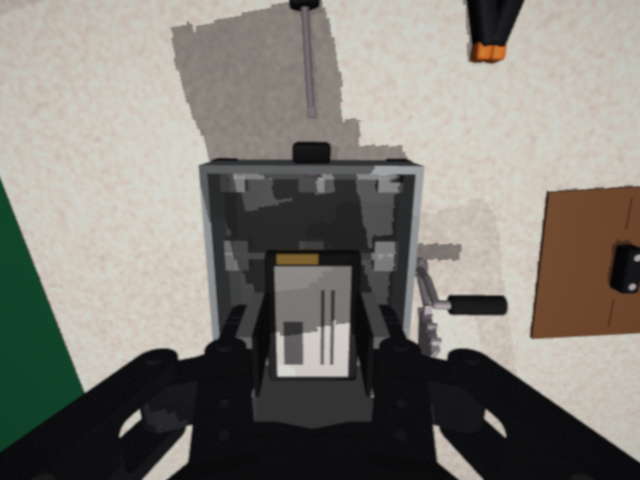

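```bash
python3 - <<'E'
from h import *
im=cv2.imread('pics/w2.png');im=np.clip(im.astype(float)*1.7,0,255).astype('uint8')
crop(im,185,130,260,130,3,'pics/c.png')
E
```

```text
(no output)
```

View pics/c.png

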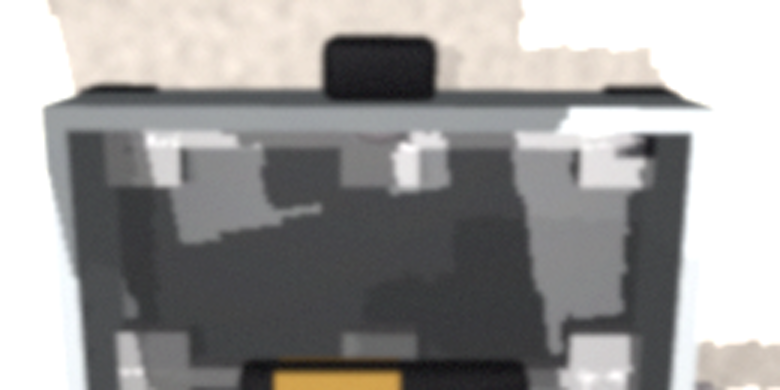

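```bash
python3 - <<'E'
from h import *
import json;p=json.load(open('w2.json'))
pt=lambda a,b,z:at(p,(185+(a+.5)/3-.5,130+(b+.5)/3-.5),z)
L=pt(68,130,.056);Rr=pt(692,132,.056);d=Rr-L
print('width',np.hypot(*d[:2]),'yaw',np.arctan2(d[1],d[0])+np.pi/2+np.pi)
C=(L+Rr)/2; print(C, 'expect',cw(-78,0,56))
C2=pt(394,187,.018);print('block front mid inner edge', C2)
ci=cw(0,0,0)[:2]+ (C-cw(-78,0,56))[:2];print(ci)
# block inner edge case x = -69 (pocket front edge)
print((cw(0,0,0)+C2-cw(-69,0,18)))
E
```

```text
width 0.15527315232320485 yaw 2.9826933554240833
[0.62395851 0.15641071 0.056     ] expect [0.62634562 0.15563563 0.056     ]
block front mid inner edge [0.60331433 0.15574096 0.018     ]
[0.54691289 0.16857508]
[5.35158585e-01 1.66501746e-01 1.73472348e-17]
```

```bash
sed -i 's/^CASE=.*/CASE=[.5468,.1685,2.984]/' h.py; python3 - <<'E'
from h import *
togo(cw(-36,34,60),1.413);togo(cw(-36,34,11),1.413)
E
```

```text
shift [-0.0012  0.0335  0.1394] rot [-0.002  0.002  0.   ] q [0.07 0.28 1.56 0.   1.31 1.8 ] t 3.75
shift [-0.0011  0.0336  0.1884] rot [-0.002  0.002  0.   ] q [0.07 0.28 1.56 0.   1.31 1.8 ] t 3.75
```

Call:
{"name": "advance", "arguments": {
  "ticks": "-0.001 0.0335 0.05 0 0 0 0.3\n-0.001 0.0335 0.1 0 0 0 0.3\n-0.001 0.0335 0.139 0 0 0 0.3\n-0.001 0.0335 0.139 0 0 0 0.3\n-0.001 0.0335 0.16 0 0 0 0.3\n-0.001 0.0335 0.178 0 0 0 0.3\n-0.001 0.0335 0.188 0 0 0 0.3\n-0.001 0.0335 0.188 0 0 0 0.3\n-0.001 0.0335 0.188 0 0 0 0.3"
}}

```text
time_s: 4.88
eef_pos: [0.5775, 0.1301, 0.0113]
eef_rot: [-0.001, 0.997, -0.079, -0.001]
wrist_force: [-0.3, 0.1, -0.8]
opening: 0.413
grasp_force: 60.0
```

```bash
python3 - <<'E'
from h import *
togo(cw(-36,34,10),1.413);print(ctrl.get_obs()['wrist_force'])
E
```

```text
shift [-0.0003  0.0009  0.0013] rot [-0.002  0.002  0.001] q [0.02 0.5  1.69 0.   0.95 1.75] t 4.875
[-0.29536539  0.10746625 -0.8016825 ]
```

Call:
{"name": "advance", "arguments": {
  "ticks": "0 0 0.0015 0 0 0 0.3\n0 0 0.0015 0 0 0 0.55\n0 0 0.0015 0 0 0 0.62\n0 0 0.0015 0 0 0 0.62\n0 0 -0.05 0 0 0 0.62\n0 0 -0.1 0 0 0 0.62\n0 0 -0.16 0 0 0 0.62\n0 0 -0.19 0 0 0 0.62\n0 0 -0.19 0 0 0 0.62"
}}

```text
time_s: 6.0
eef_pos: [0.5795, 0.1298, 0.2045]
eef_rot: [-0.002, 0.997, -0.078, 0.002]
wrist_force: [-0.0, 0.2, -0.3]
opening: 0.62
grasp_force: 0.0
```

```bash
python3 - <<'E'
from h import *
p=viewer.camera_params('wrist');im=viewer.camera('wrist');cv2.imwrite('pics/w3.png',im)
t=viewer.camera('top');cv2.imwrite('pics/top1.png',t)
crop(im,180,120,300,260,1.5,'pics/w3c.png');crop(t,290,235,150,110,2.2,'pics/t1c.png')
a=cv2.imread('pics/w3c.png');b=cv2.imread('pics/t1c.png');H=max(a.shape[0],b.shape[0])
pad=lambda i:cv2.copyMakeBorder(i,0,H-i.shape[0],0,0,0)
cv2.imwrite('pics/d.png',np.hstack([pad(a),pad(b)])); print(a.shape,b.shape)
E
```

```text
(390, 450, 3) (242, 330, 3)
```

View pics/d.png

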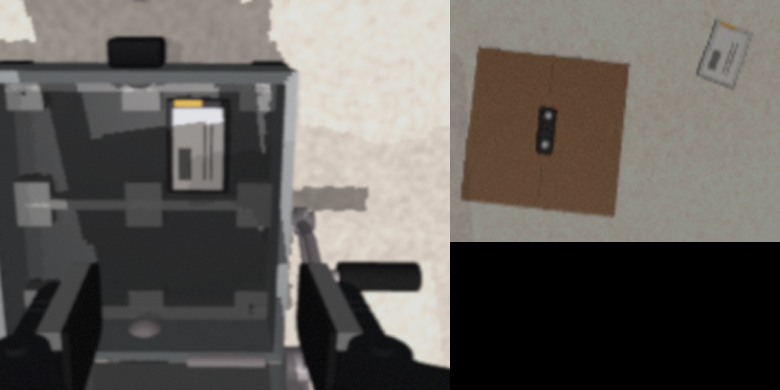

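Battery sits flat in pocket 1 (198,145); the other battery and plate are where they were. On to battery A.

```bash
python3 - <<'E'
from h import *
togo([.5677,-.2911,.1],1.228)
E
```

```text
shift [0.0569 0.4172 0.0992] rot [-0.002  0.003  0.186] q [0.02 0.25 1.59 0.   1.3  1.75] t 6.1
```

Call:
{"name": "advance", "arguments": {
  "ticks": "0.01 0.06 0 0 0 0 0.62\n0.02 0.12 0 0 0 0.06 0.62\n0.03 0.18 0 0 0 0.12 0.62\n0.04 0.24 0.02 -0.002 0.003 0.186 0.62\n0.05 0.3 0.05 -0.002 0.003 0.186 0.62\n0.057 0.36 0.08 -0.002 0.003 0.186 0.62\n0.057 0.417 0.1 -0.002 0.003 0.186 0.62\n0.057 0.417 0.1 -0.002 0.003 0.186 0.62\n0.057 0.417 0.1 -0.002 0.003 0.186 0.62"
}}

```text
time_s: 7.22
eef_pos: [0.567, -0.2905, 0.0976]
eef_rot: [-0.001, 0.985, -0.172, -0.002]
wrist_force: [0.4, 0.7, 0.8]
opening: 0.618
grasp_force: 0.0
```

```bash
python3 - <<'E'
from h import *
togo([.5677,-.2911,.001],1.228)
E
```

```text
shift [0.0012 0.0005 0.0966] rot [-0.002  0.003 -0.002] q [-0.66  0.46  1.54  0.    1.15  1.26] t 7.225
```

Call:
{"name": "advance", "arguments": {
  "ticks": "0 0 0.05 0 0 0 0.62\n0 0 0.085 0 0 0 0.62\n0 0 0.096 0 0 0 0.62\n0 0 0.096 0 0 0 0.62\n0 0 0.096 0 0 0 0.3\n0 0 0.096 0 0 0 0.3\n0 0 0.096 0 0 0 0.3\n0 0 0.096 0 0 0 0.3"
}}

```text
time_s: 8.22
eef_pos: [0.5705, -0.292, 0.007]
eef_rot: [0.001, 0.985, -0.171, 0.003]
wrist_force: [1.3, 1.3, 5.4]
opening: 0.303
grasp_force: 2.5
```

```bash
python3 - <<'E'
from h import *
togo([.5677,-.2911,.2],1.228);togo(cw(-36,-34,200),1.413);togo(cw(-36,-34,11.5),1.413)
E
```

```text
shift [-0.0019  0.0003 -0.1931] rot [ 0.001 -0.005 -0.   ] q [-0.66  0.59  1.56  0.    0.99  1.26] t 8.225
shift [-0.1471 -0.4655 -0.1943] rot [ 0.001 -0.005 -0.185] q [-0.66  0.59  1.56  0.    0.99  1.26] t 8.225
shift [-0.1481 -0.4657 -0.0058] rot [ 0.001 -0.005 -0.185] q [-0.66  0.59  1.56  0.    0.99  1.26] t 8.225
```

Not gripped; rise and look.

Call:
{"name": "advance", "arguments": {
  "ticks": "0 0 0 0 0 0 0.5\n0 0 -0.05 0 0 0 0.62\n0 0 -0.1 0 0 0 0.62\n0 0 -0.1 0 0 0 0.62"
}}

```text
time_s: 8.72
eef_pos: [0.5715, -0.2934, 0.11]
eef_rot: [0.003, 0.985, -0.171, 0.005]
wrist_force: [0.4, -0.4, -0.2]
opening: 0.62
grasp_force: 0.0
```

```bash
python3 - <<'E'
from h import *
p=viewer.camera_params('wrist');im=viewer.camera('wrist');cv2.imwrite('pics/w4.png',im)
import json;json.dump({k:(v.tolist() if hasattr(v,'tolist') else v) for k,v in p.items()},open('w4.json','w'))
E
```

```text
(no output)
```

View pics/w4.png

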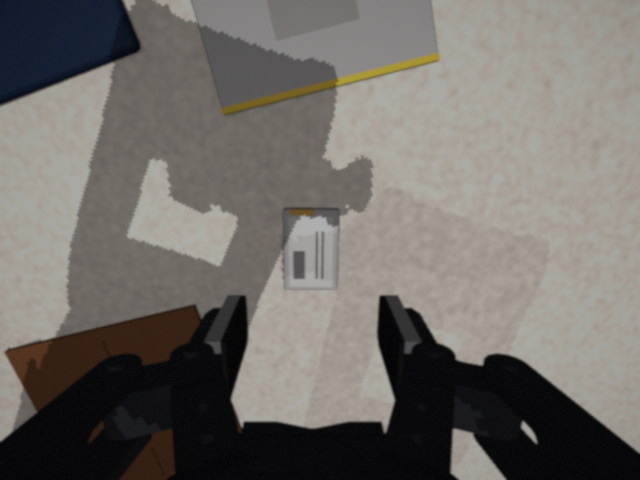

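Battery lies at (283–338, 208–290), basically centred; fingers slid over it. Measure and retry, narrower and lower.

```bash
python3 - <<'E'
from h import *
import json;p=json.load(open('w4.json'))
w=np.array([at(p,c,.007) for c in[(283,208),(338.5,208),(338.5,290),(284,290)]])[:,:2]
c=w.mean(0);d=(w[0]+w[1]-w[2]-w[3])/2;print(c,np.hypot(*d),np.hypot(*(w[0]-w[1])),np.arctan2(d[1],d[0]))
y=np.arctan2(d[1],d[0])
togo([*c,.0],y+np.pi/2)
E
```

```text
[ 0.56676314 -0.29176671] 0.05837121198949514 0.036552500443586954 -0.3376169616009675
shift [-0.0038  0.0004  0.1071] rot [ 0.002 -0.006 -0.006] q [-0.66  0.45  1.53  0.    1.16  1.26] t 8.775
```

Call:
{"name": "advance", "arguments": {
  "ticks": "-0.004 0 0.05 0.002 -0.006 -0.006 0.54\n-0.004 0 0.09 0.002 -0.006 -0.006 0.54\n-0.004 0 0.104 0.002 -0.006 -0.006 0.54\n-0.004 0 0.107 0.002 -0.006 -0.006 0.54\n-0.004 0 0.107 0.002 -0.006 -0.006 0.54"
}}

```text
time_s: 9.4
eef_pos: [0.5642, -0.2892, -0.0023]
eef_rot: [-0.002, 0.986, -0.168, -0.003]
wrist_force: [-3.9, 3.3, 8.3]
opening: 0.54
grasp_force: 3.8
```

Call:
{"name": "advance", "arguments": {
  "ticks": "0 0 0 0 0 0 0.48\n0 0 0 0 0 0 0.3\n0 0 0 0 0 0 0.3\n0 0 0 0 0 0 0.3"
}}

```text
time_s: 9.9
eef_pos: [0.5656, -0.2909, -0.0008]
eef_rot: [-0.001, 0.986, -0.168, -0.002]
wrist_force: [-2.9, 0.5, 11.4]
opening: 0.418
grasp_force: 64.7
```

Call:
{"name": "advance", "arguments": {
  "ticks": "0 0 -0.05 0 0 0 0.3\n0 0 -0.11 0 0 0 0.3\n0 0 -0.17 0 0 0 0.3\n0 0 -0.2 0 0 0 0.3"
}}

```text
time_s: 10.4
eef_pos: [0.5668, -0.2913, 0.2015]
eef_rot: [-0.0, 0.986, -0.168, -0.0]
wrist_force: [0.3, 0.1, -0.8]
opening: 0.421
grasp_force: 60.5
```

```bash
python3 - <<'E'
from h import *
togo(cw(-36,-34,200),1.413)
E
```

```text
shift [-0.1416 -0.4672  0.0016] rot [-0.     0.    -0.179] q [-0.66  0.34  1.47  0.    1.33  1.25] t 10.4
```

Call:
{"name": "advance", "arguments": {
  "ticks": "-0.02 -0.058 0 0 0 0 0.3\n-0.04 -0.116 0 0 0 -0.05 0.3\n-0.06 -0.174 0 0 0 -0.1 0.3\n-0.08 -0.232 0 0 0 -0.15 0.3\n-0.1 -0.29 0 0 0 -0.179 0.3\n-0.12 -0.348 0 0 0 -0.179 0.3\n-0.135 -0.406 0 0 0 -0.179 0.3\n-0.1416 -0.46 0 0 0 -0.179 0.3\n-0.1416 -0.4672 0.002 0 0 -0.179 0.3\n-0.1416 -0.4672 0.002 0 0 -0.179 0.3"
}}

```text
time_s: 11.65
eef_pos: [0.586, 0.1975, 0.196]
eef_rot: [-0.001, 0.997, -0.078, -0.003]
wrist_force: [0.0, -0.5, -0.4]
opening: 0.423
grasp_force: 60.5
```

```bash
python3 - <<'E'
from h import *
togo(cw(-36,-34,60),1.413)
togo(cw(-36,-34,8),1.413)
E
```

```text
shift [0.0027 0.0011 0.136 ] rot [-0.002  0.006  0.001] q [0.13 0.31 1.52 0.   1.31 1.86] t 11.65
shift [0.003  0.0012 0.188 ] rot [-0.002  0.006  0.001] q [0.13 0.31 1.52 0.   1.31 1.86] t 11.65
```

Call:
{"name": "advance", "arguments": {
  "ticks": "0.001 0 0.05 0 0 0 0.3\n0.002 0.001 0.1 0 0 0 0.3\n0.002 0.001 0.14 0 0 0 0.3\n0.002 0.001 0.165 0 0 0 0.3\n0.002 0.001 0.18 0 0 0 0.3\n0.002 0.001 0.184 0 0 0 0.3\n0.002 0.001 0.184 0 0 0 0.3"
}}

```text
time_s: 12.52
eef_pos: [0.5881, 0.1965, 0.0133]
eef_rot: [-0.002, 0.997, -0.079, -0.002]
wrist_force: [0.9, 0.2, -0.4]
opening: 0.415
grasp_force: 60.5
```

```bash
python3 - <<'E'
from h import *
togo(cw(-36,-34,7),1.413)
E
```

```text
shift [-0.0004  0.0001  0.0063] rot [-0.003  0.004 -0.001] q [0.13 0.55 1.61 0.01 0.99 1.86] t 12.525
```

Call:
{"name": "advance", "arguments": {
  "ticks": "0 0 0.004 0 0 0 0.3\n0 0 0.005 0 0 0 0.3\n0 0 0.005 0 0 0 0.55\n0 0 0.005 0 0 0 0.62\n0 0 0.005 0 0 0 0.62\n0 0 -0.05 0 0 0 0.62\n0 0 -0.1 0 0 0 0.62\n0 0 -0.16 0 0 0 0.62\n0 0 -0.19 0 0 0 0.62\n0 0 -0.19 0 0 0 0.62"
}}

```text
time_s: 13.78
eef_pos: [0.5905, 0.1966, 0.2068]
eef_rot: [-0.003, 0.997, -0.079, 0.001]
wrist_force: [-0.0, -0.6, -0.6]
opening: 0.621
grasp_force: 0.0
```

```bash
python3 - <<'E'
from h import *
p=viewer.camera_params('wrist');im=viewer.camera('wrist');cv2.imwrite('pics/w5.png',im)
t=viewer.camera('top');cv2.imwrite('pics/top2.png',t)
crop(im,180,120,300,260,1.5,'pics/w3c.png');crop(t,290,235,150,110,2.2,'pics/t1c.png')
a=cv2.imread('pics/w3c.png');b=cv2.imread('pics/t1c.png');H=max(a.shape[0],b.shape[0])
pad=lambda i:cv2.copyMakeBorder(i,0,H-i.shape[0],0,0,0)
cv2.imwrite('pics/e.png',np.hstack([pad(a),pad(b)]))
togo([.4888,-.1163,.1],-.094+np.pi/2)
E
```

```text
shift [-0.0482  0.3244  0.1014] rot [-0.003  0.005 -0.064] q [0.13 0.31 1.51 0.   1.33 1.86] t 13.875
```

View pics/e.png

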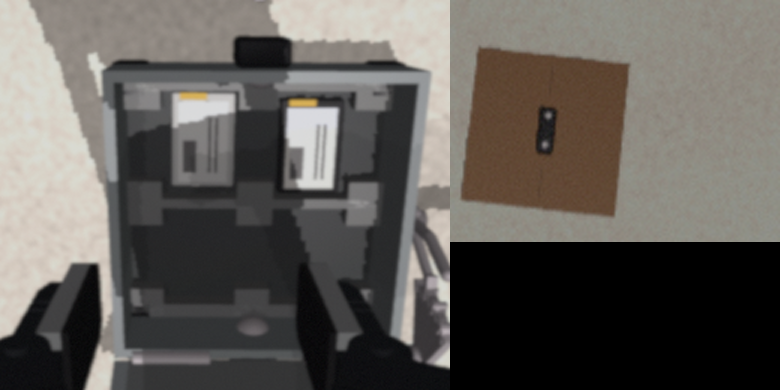

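```bash
python3 - <<'E'
from h import *
p=viewer.camera_params('wrist')
f=lambda X,Y:(180+(X+.5)/1.5-.5,120+(Y+.5)/1.5-.5)
X,Y,a=CASE;c,s=np.cos(a),np.sin(a)
def case(uv,z):
    d=at(p,uv,z/1000)[:2]-[X,Y];return (np.array([c*d[0]+s*d[1],-s*d[0]+c*d[1]])*1000).round(1)
for n,cs in(('b2',[(170,93),(238,93),(236,188),(170,188)]),('b1',[(278,97),(344,97),(338,192),(276,192)])):
    for z in(13,25):
        q=np.array([case(f(*k),z) for k in cs]);print(n,z,q.tolist(),q.mean(0).round(1),'w',np.hypot(*(q[0]-q[1])).round(1),np.hypot(*(q[3]-q[2])).round(1))
im=cv2.imread('pics/w5.png').astype(int).mean(2)
for y in(195,215,230):print(y,im[y,280:350].astype(int).tolist())
E
```

```text
b2 13 [[-63.7, -50.2], [-63.7, -10.7], [-5.9, -10.7], [-5.9, -51.0]] [-34.8 -30.6] w 39.5 40.3
b2 25 [[-65.4, -49.5], [-65.4, -11.5], [-9.7, -11.5], [-9.7, -50.4]] [-37.6 -30.7] w 38.0 38.9
b1 13 [[-61.4, 12.6], [-61.4, 51.0], [-3.4, 51.7], [-3.3, 13.8]] [-32.4  32.3] w 38.4 37.9
b1 25 [[-63.2, 11.0], [-63.2, 47.9], [-7.3, 48.6], [-7.2, 12.1]] [-35.2  29.9] w 36.9 36.5
195 [86, 85, 87, 85, 86, 87, 86, 87, 87, 86, 86, 87, 87, 94, 120, 160, 185, 195, 203, 212, 217, 217, 218, 218, 218, 218, 218, 218, 218, 217, 218, 218, 218, 218, 218, 218, 218, 218, 215, 216, 215, 216, 214, 214, 209, 203, 199, 199, 199, 198, 196, 182, 162, 146, 140, 129, 102, 67, 45, 43, 45, 43, 45, 44, 45, 44, 43, 43, 42, 42]
215 [43, 41, 42, 43, 43, 43, 43, 40, 43, 42, 41, 41, 43, 51, 73, 96, 107, 112, 119, 124, 124, 111, 90, 71, 67, 65, 65, 66, 67, 75, 90, 112, 124, 127, 127, 127, 127, 124, 112, 98, 103, 116, 113, 98, 96, 111, 123, 127, 127, 127, 126, 121, 115, 109, 102, 85, 61, 44, 42, 42, 41, 41, 42, 41, 41, 42, 42, 43, 41, 42]
230 [41, 41, 41, 41, 42, 41, 41, 43, 41, 42, 40, 41, 42, 51, 72, 95, 106, 111, 117, 122, 121, 110, 86, 69, 63, 61, 59, 56, 55, 62, 83, 102, 109, 111, 110, 112, 111, 107, 96, 85, 92, 102, 96, 82, 86, 102, 110, 111, 112, 110, 109, 103, 99, 95, 88, 74, 51, 38, 36, 34, 35, 35, 35, 35, 35, 35, 35, 36, 35, 34]
```

Both batteries are inside their pockets (case ≈(-35,-31) and (-33,32)); the plate hasn't moved. Now the plate handle.

Call:
{"name": "advance", "arguments": {
  "ticks": "-0.01 0.06 0 0 0 0 0.62\n-0.02 0.12 0 0 0 0 0.62\n-0.03 0.18 0 0 0 -0.03 0.5\n-0.04 0.24 0.02 -0.003 0.005 -0.064 0.5\n-0.048 0.29 0.06 -0.003 0.005 -0.064 0.5\n-0.048 0.324 0.101 -0.003 0.005 -0.064 0.5\n-0.048 0.324 0.101 -0.003 0.005 -0.064 0.5\n-0.048 0.324 0.101 -0.003 0.005 -0.064 0.5"
}}

```text
time_s: 14.88
eef_pos: [0.4888, -0.1154, 0.0999]
eef_rot: [-0.001, 0.999, -0.047, -0.001]
wrist_force: [-0.0, -0.3, 0.6]
opening: 0.498
grasp_force: 0.0
```

```bash
python3 - <<'E'
from h import *
togo([.4888,-.1160,.008],-.094+np.pi/2)
p=viewer.camera_params('wrist');im=viewer.camera('wrist');cv2.imwrite('pics/w6.png',im)
hsv=cv2.cvtColor(im,cv2.COLOR_BGR2HSV);m=((hsv[...,0]<16)&(hsv[...,1]>110)&(hsv[...,2]>20)).astype('uint8')
print(m.sum())
E
```

```text
shift [0.0003 0.0007 0.0919] rot [-0.001  0.002 -0.001] q [-0.47  0.19  1.89  0.    1.06  1.2 ] t 14.875
42796
```

View pics/w6.png

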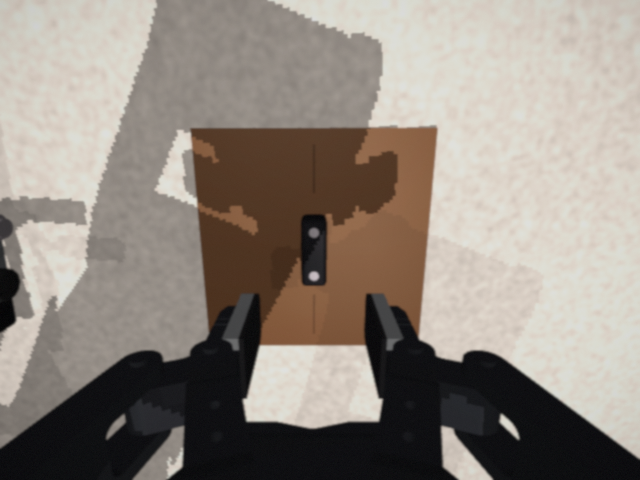

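Plate aligned with the gripper, handle at (314,250). Descend and grip.

Call:
{"name": "advance", "arguments": {
  "ticks": "0 0.001 0.05 0 0 0 0.45\n0 0.001 0.08 0 0 0 0.4\n0 0.001 0.09 0 0 0 0.35\n0 0.001 0.0905 0 0 0 0.1\n0 0.001 0.0905 0 0 0 0.1\n0 0.001 0.0905 0 0 0 0.1\n0 0.001 0.0905 0 0 0 0.1\n0 0.001 0.0905 0 0 0 0.1"
}}

```text
time_s: 15.92
eef_pos: [0.4896, -0.1171, 0.0108]
eef_rot: [0.0, 0.999, -0.047, 0.0]
wrist_force: [0.0, 1.0, 2.5]
opening: 0.165
grasp_force: 62.4
```

```bash
python3 - <<'E'
from h import *
togo([.4888,-.1160,.2]);togo(cw(0,0,180),1.413)
E
```

```text
shift [-0.0008 -0.001  -0.1892] t 15.925
shift [ 0.0302 -0.2897 -0.1692] rot [ 0.    -0.001  0.063] q [-0.47  0.35  1.92  0.    0.87  1.19] t 15.925
```

Call:
{"name": "advance", "arguments": {
  "ticks": "0 0 -0.05 0 0 0 0.1\n0 0 -0.1 0 0 0 0.1\n0 -0.01 -0.15 0 0 0 0.1\n0.01 -0.06 -0.17 0 0 0.03 0.1\n0.02 -0.11 -0.17 0 0 0.063 0.1\n0.03 -0.16 -0.17 0 0 0.063 0.1\n0.03 -0.21 -0.17 0 0 0.063 0.1\n0.03 -0.26 -0.17 0 0 0.063 0.1\n0.03 -0.29 -0.17 0 0 0.063 0.1\n0.03 -0.29 -0.17 0 0 0.063 0.1"
}}

```text
time_s: 17.18
eef_pos: [0.546, 0.1709, 0.18]
eef_rot: [-0.0, 0.997, -0.077, -0.0]
wrist_force: [0.3, -0.5, -1.8]
opening: 0.158
grasp_force: 61.9
```

```bash
python3 - <<'E'
from h import *
p=viewer.camera_params('wrist');im=viewer.camera('wrist');cv2.imwrite('pics/w7.png',im)
o=ctrl.get_obs();print(o['opening'],o['grasp_force'])
togo(cw(0,0,90),1.413)
togo(cw(0,0,46),1.413)
E
```

```text
0.1651416882171558 61.851807832717896
shift [0.001  0.0009 0.0899] rot [0.    0.001 0.003] q [ 0.09  0.22  1.66 -0.    1.25  1.82] t 17.225
shift [0.0011 0.0009 0.1339] rot [0.    0.001 0.003] q [ 0.09  0.22  1.66 -0.    1.25  1.82] t 17.225
```

Call:
{"name": "advance", "arguments": {
  "ticks": "0.001 0.001 0.05 0 0 0.003 0.1\n0.001 0.001 0.09 0 0 0.003 0.1\n0.001 0.001 0.105 0 0 0.003 0.1\n0.001 0.001 0.118 0 0 0.003 0.1\n0.001 0.001 0.124 0 0 0.003 0.1\n0.001 0.001 0.124 0 0 0.003 0.1"
}}

```text
time_s: 17.98
eef_pos: [0.5478, 0.1678, 0.0569]
eef_rot: [-0.0, 0.997, -0.08, 0.0]
wrist_force: [0.2, 0.3, -0.4]
opening: 0.165
grasp_force: 61.8
```

```bash
python3 - <<'E'
from h import *
p=viewer.camera_params('wrist');im=viewer.camera('wrist');cv2.imwrite('pics/w8.png',im)
o=ctrl.get_obs();print(o['opening'],o['grasp_force'],o['wrist_force'],o['torque'])
togo(cw(0,0,48),1.413)
E
```

```text
0.1677012184390598 61.821802854537964 [ 0.27613309  0.33971616 -2.14479347] [-0.01774902 -0.00557054 -0.01486448]
shift [-0.0012 -0.0004  0.0092] rot [-0.001 -0.001 -0.002] q [0.09 0.39 1.73 0.   1.02 1.82] t 18.025
```

View pics/w8.png

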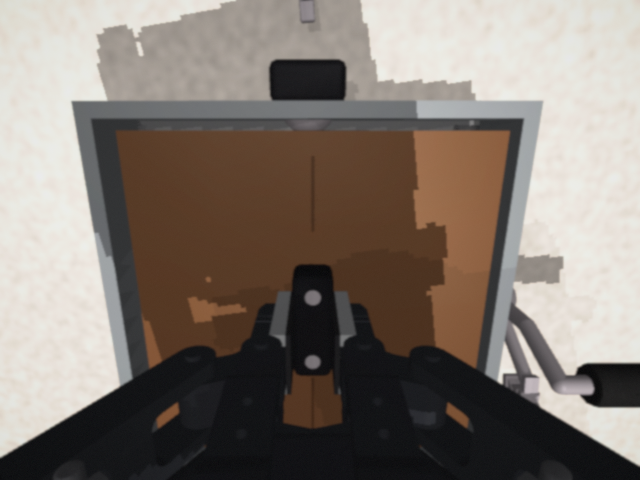

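Plate is in the case, level, ~2 mm too far right (gaps 23 vs 12 px). Correct it and press down while holding.

Call:
{"name": "advance", "arguments": {
  "ticks": "0 -0.002 0 0 0 0 0.1\n-0.001 -0.002 0.006 0 0 0 0.1\n-0.001 -0.002 0.01 0 0 0 0.1\n-0.001 -0.002 0.014 0 0 0 0.1"
}}

```text
time_s: 18.52
eef_pos: [0.5483, 0.1701, 0.0439]
eef_rot: [-0.0, 0.997, -0.08, 0.002]
wrist_force: [0.3, -0.2, 12.1]
opening: 0.167
grasp_force: 63.8
```

Call:
{"name": "advance", "arguments": {
  "ticks": "0 0 0.004 0 0 0 0.1\n0 0 0.007 0 0 0 0.1"
}}

```text
time_s: 18.77
eef_pos: [0.5498, 0.1698, 0.0371]
eef_rot: [-0.0, 0.997, -0.08, 0.003]
wrist_force: [5.1, -1.6, 6.3]
opening: 0.167
grasp_force: 63.2
```

Call:
{"name": "advance", "arguments": {
  "ticks": "0 0 0.004 0 0 0 0.1\n0 0 0.008 0 0 0 0.1\n0 0 0.01 0 0 0 0.1\n0 0 0.01 0 0 0 0.1"
}}

```text
time_s: 19.27
eef_pos: [0.5486, 0.1702, 0.0284]
eef_rot: [-0.0, 0.997, -0.08, 0.002]
wrist_force: [-6.3, -1.5, 21.0]
opening: 0.164
grasp_force: 65.4
```

Call:
{"name": "advance", "arguments": {
  "ticks": "0 0 -0.002 0 0 0 0.4\n0 0 -0.003 0 0 0 0.4\n0 0 -0.003 0 0 0 0.4\n0 0 -0.03 0 0 0 0.4\n0 0 -0.06 0 0 0 0.2\n0 0 -0.06 0 0 0 0\n0 0 -0.06 0 0 0 0"
}}

```text
time_s: 20.15
eef_pos: [0.546, 0.1699, 0.0844]
eef_rot: [-0.0, 0.997, -0.08, -0.001]
wrist_force: [0.2, -0.3, -0.3]
opening: -0.005
grasp_force: 0.0
```

```bash
python3 - <<'E'
from h import *
togo(cw(-48,0,40),1.413);togo(cw(-48,0,22),1.413)
E
```

```text
shift [0.0491 0.0011 0.0444] rot [ 0.     0.001 -0.002] q [0.09 0.35 1.72 0.   1.07 1.82] t 20.15
shift [0.0491 0.0011 0.0624] rot [ 0.     0.001 -0.002] q [0.09 0.35 1.72 0.   1.07 1.82] t 20.15
```

Call:
{"name": "advance", "arguments": {
  "ticks": "0.049 0.001 0.02 0 0 0 0\n0.049 0.001 0.045 0 0 0 0\n0.049 0.001 0.058 0 0 0 0\n0.049 0.001 0.064 0 0 0 0\n0.049 0.001 0.066 0 0 0 0"
}}

```text
time_s: 20.78
eef_pos: [0.5927, 0.1611, 0.0219]
eef_rot: [0.001, 0.997, -0.079, -0.003]
wrist_force: [-20.4, -4.5, 40.1]
opening: 0.002
grasp_force: 19.8
```

Call:
{"name": "advance", "arguments": {
  "ticks": "0 0 -0.03 0 0 0 0\n-0.03 0 -0.045 0 0 0 0\n-0.09 0 -0.045 0 0 0 0\n-0.096 0 -0.03 0 0 0 0\n-0.096 0 -0.008 0 0 0 0\n-0.096 0 -0.002 0 0 0 0\n-0.096 0 0.0 0 0 0 0\n-0.096 0 0.0 0 0 0 0"
}}

```text
time_s: 21.78
eef_pos: [0.4986, 0.1766, 0.0219]
eef_rot: [0.0, 0.997, -0.08, -0.003]
wrist_force: [-19.6, -3.3, 36.7]
opening: -0.003
grasp_force: 18.3
```

Both edges read plate top at 22 mm under load: seated level. Now the pawl.

Call:
{"name": "advance", "arguments": {
  "ticks": "0 0 -0.05 0 0 0 0\n0.01 0 -0.1 0 0 0 0\n0.01 0 -0.14 0 0 0 0\n0.01 0 -0.14 0 0 0 0"
}}

```text
time_s: 22.28
eef_pos: [0.513, 0.1751, 0.1633]
eef_rot: [-0.001, 0.997, -0.08, 0.004]
wrist_force: [-0.1, -0.6, -0.5]
opening: 0.003
grasp_force: 0.0
```

```bash
python3 - <<'E'
from h import *
p=viewer.camera_params('wrist');im=viewer.camera('wrist');cv2.imwrite('pics/w9.png',im)
t=viewer.camera('top');cv2.imwrite('pics/top3.png',t)
crop(im,100,150,440,300,1.2,'pics/x1.png');crop(t,125,200,150,130,1.7,'pics/x2.png')
a=cv2.imread('pics/x1.png');b=cv2.imread('pics/x2.png');H=max(a.shape[0],b.shape[0])
pad=lambda i:cv2.copyMakeBorder(i,0,H-i.shape[0],0,0,0)
cv2.imwrite('pics/f.png',np.hstack([pad(a),pad(b)]))
print('sleeve pix',proj(p,[cw(27,127,75),cw(19,127,77),cw(-20,127,70)]).round())
togo(cw(54,131,150),1.413);togo(cw(54,131,62),1.413)
E
```

```text
sleeve pix [[514. 238.]
 [518. 226.]
 [521. 161.]]
shift [-0.0163  0.1315  0.0091] rot [-0.     0.    -0.002] q [0.11 0.18 1.76 0.   1.2  1.84] t 22.375
shift [-0.0163  0.1315  0.0971] rot [-0.     0.    -0.002] q [0.11 0.18 1.76 0.   1.2  1.84] t 22.375
```

View pics/f.png

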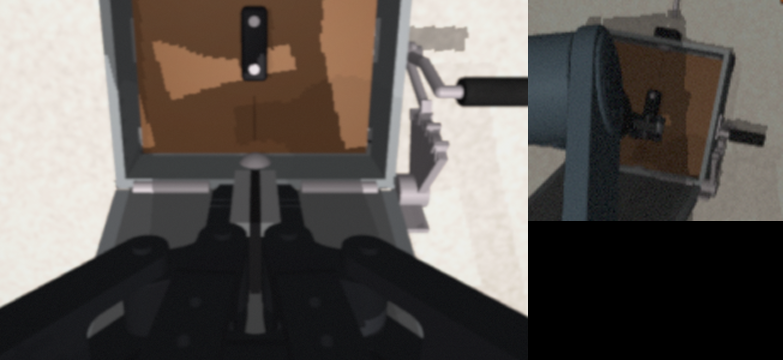

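Plate lies below the back catch nose (255,160); sleeve at about full-frame (517,227), i.e. pawl ≈0.15. Go behind it.

Call:
{"name": "advance", "arguments": {
  "ticks": "-0.004 0.05 0 0 0 0 0\n-0.016 0.1 0 0 0 0 0\n-0.016 0.131 0 0 0 0 0\n-0.016 0.1315 0.04 0 0 0 0\n-0.016 0.1315 0.08 0 0 0 0\n-0.016 0.1315 0.097 0 0 0 0\n-0.016 0.1315 0.097 0 0 0 0"
}}

```text
time_s: 23.25
eef_pos: [0.4703, 0.0479, 0.0593]
eef_rot: [-0.0, 0.997, -0.08, -0.004]
wrist_force: [-0.1, 0.2, 0.1]
opening: -0.002
grasp_force: 0.0
```

```bash
python3 - <<'E'
from h import *
togo(cw(10,131,62),1.413)
E
```

```text
shift [ 0.0466 -0.0002 -0.0031] rot [-0.     0.007 -0.003] q [-0.15  0.2   1.98  0.    0.97  1.58] t 23.25
```

Call:
{"name": "advance", "arguments": {
  "ticks": "0.015 0 0 0 0 0 0\n0.025 0 0 0 0 0 0\n0.035 0 0 0 0 0 0\n0.045 0 0 0 0 0 0\n0.048 0 0 0 0 0 0"
}}

```text
time_s: 23.88
eef_pos: [0.5214, 0.0398, 0.0625]
eef_rot: [-0.0, 0.997, -0.08, 0.0]
wrist_force: [-0.4, -0.7, -0.4]
opening: -0.0
grasp_force: 0.0
```

Call:
{"name": "advance", "arguments": {
  "ticks": "-0.02 0 0 0 0 0 0\n-0.02 0 -0.06 0 0 0 0\n-0.02 0 -0.12 0 0 0 0\n-0.02 0 -0.12 0 0 0 0"
}}

```text
time_s: 24.38
eef_pos: [0.5043, 0.0427, 0.1879]
eef_rot: [0.0, 0.997, -0.08, 0.005]
wrist_force: [-0.5, -0.0, -0.3]
opening: -0.002
grasp_force: 0.0
```

```bash
python3 - <<'E'
from h import *
p=viewer.camera_params('wrist');im=viewer.camera('wrist');cv2.imwrite('pics/w10.png',im)
P=proj(p,[cw(19,127,77),cw(-20,127,70)]).round().astype(int);print(P)
for u,v in P:print(im[v-4:v+5,u-4:u+5].mean())
o=ctrl.get_obs();a=1.95
togo(cw(160,0,280))
E
```

```text
[[306 235]
 [306 178]]
135.21399176954733
21.757201646090536
shift [-0.1357 -0.1306 -0.0958] t 24.425
```

Sleeve is now at the released spot (dark at predicted pixel). Now get behind the lid.

```bash
python3 - <<'E'
from h import *
togo(cw(215,131,270),1.413);togo(cw(215,50,200),1.413)
E
```

```text
shift [-0.1904  0.0005 -0.0861] rot [-0.    -0.005 -0.002] q [-0.15  0.07  1.83  0.    1.24  1.58] t 24.425
shift [-0.191  -0.0804 -0.0161] rot [-0.    -0.005 -0.002] q [-0.15  0.07  1.83  0.    1.24  1.58] t 24.425
```

Call:
{"name": "advance", "arguments": {
  "ticks": "0 0 -0.05 0 -0.005 0 0\n-0.05 0 -0.086 0 -0.005 0 0\n-0.1 0 -0.086 0 -0.005 0 0\n-0.15 0 -0.086 0 -0.005 0 0\n-0.19 0 -0.086 0 -0.005 0 0\n-0.19 -0.04 -0.086 0 -0.005 0 0\n-0.19 -0.08 -0.086 0 -0.005 0 0\n-0.19 -0.08 -0.05 0 -0.005 0 0\n-0.19 -0.08 -0.016 0 -0.005 0 0\n-0.19 -0.08 -0.016 0 -0.005 0 0"
}}

```text
time_s: 25.68
eef_pos: [0.3229, 0.1522, 0.1949]
eef_rot: [0.0, 0.997, -0.08, -0.007]
wrist_force: [-0.6, 0.3, 1.3]
opening: 0.0
grasp_force: 0.0
```

```bash
python3 - <<'E'
from h import *
print(ctrl.get_obs()['q'].round(2))
for x,z in((185,195),(165,203),(140,210),(105,213)): togo(cw(x,50,z),1.413)
for a in np.arange(1.4,-.01,-.2): togo(cw(84-155*np.cos(a)+10*np.sin(a)+11,50,58+155*np.sin(a)+10*np.cos(a)),1.413)
E
```

```text
[ 0.1  -0.31  2.14  0.    1.32  1.83]
shift [ 0.0336 -0.0013 -0.0005] rot [ 0.002  0.013 -0.002] q [ 0.1  -0.31  2.14  0.    1.32  1.83] t 25.675
shift [ 0.0535 -0.0013 -0.0088] rot [ 0.002  0.013 -0.002] q [ 0.1  -0.31  2.14  0.    1.32  1.83] t 25.675
shift [ 0.0784 -0.0013 -0.0161] rot [ 0.002  0.013 -0.002] q [ 0.1  -0.31  2.14  0.    1.32  1.83] t 25.675
shift [ 0.1133 -0.0014 -0.0196] rot [ 0.002  0.013 -0.002] q [ 0.1  -0.31  2.14  0.    1.32  1.83] t 25.675
shift [ 0.1398 -0.0015 -0.0194] rot [ 0.002  0.013 -0.002] q [ 0.1  -0.31  2.14  0.    1.32  1.83] t 25.675
shift [ 0.1703 -0.0016 -0.0135] rot [ 0.002  0.013 -0.002] q [ 0.1  -0.31  2.14  0.    1.32  1.83] t 25.675
shift [ 0.1989 -0.0016 -0.0016] rot [ 0.002  0.013 -0.002] q [ 0.1  -0.31  2.14  0.    1.32  1.83] t 25.675
shift [ 0.2246 -0.0017  0.0157] rot [ 0.002  0.013 -0.002] q [ 0.1  -0.31  2.14  0.    1.32  1.83] t 25.675
shift [ 0.2464 -0.0018  0.0378] rot [ 0.002  0.013 -0.002] q [ 0.1  -0.31  2.14  0.    1.32  1.83] t 25.675
shift [ 0.2633 -0.0019  0.0638] rot [ 0.002  0.013 -0.002] q [ 0.1  -0.31  2.14  0.    1.32  1.83] t 25.675
shift [ 0.2748 -0.002   0.0926] rot [ 0.002  0.013 -0.002] q [ 0.1  -0.31  2.14  0.    1.32  1.83] t 25.675
shift [ 0.2803 -0.0021  0.1231] rot [ 0.002  0.013 -0.002] q [ 0.1  -0.31  2.14  0.    1.32  1.83] t 25.675
```

Call:
{"name": "advance", "arguments": {
  "ticks": "0.02 0 0 0 0 0 0\n0.034 0 0 0 0 0 0\n0.044 0 -0.004 0 0 0 0\n0.054 0 -0.009 0 0 0 0\n0.066 0 -0.012 0 0 0 0\n0.078 0 -0.016 0 0 0 0\n0.09 0 -0.018 0 0 0 0\n0.1 0 -0.019 0 0 0 0\n0.113 0 -0.02 0 0 0 0\n0.113 0 -0.02 0 0 0 0"
}}

```text
time_s: 26.92
eef_pos: [0.439, 0.134, 0.2178]
eef_rot: [-0.0, 0.997, -0.08, -0.002]
wrist_force: [-0.4, 0.2, 0.0]
opening: -0.0
grasp_force: 0.0
```

```bash
python3 - <<'E'
from h import *
for a in np.arange(1.4,-.01,-.1): togo(cw(84-155*np.cos(a)+10*np.sin(a)+11,50,58+155*np.sin(a)+10*np.cos(a)))
E
```

```text
shift [ 0.0226 -0.001   0.0053] t 26.925
shift [ 0.0379 -0.0011  0.0076] t 26.925
shift [ 0.0529 -0.0011  0.0115] t 26.925
shift [ 0.0675 -0.0012  0.0169] t 26.925
shift [ 0.0815 -0.0012  0.0237] t 26.925
shift [ 0.0947 -0.0012  0.0318] t 26.925
shift [ 0.107  -0.0013  0.0412] t 26.925
shift [ 0.1183 -0.0013  0.0519] t 26.925
shift [ 0.1286 -0.0013  0.0635] t 26.925
shift [ 0.1376 -0.0014  0.0762] t 26.925
shift [ 0.1452 -0.0014  0.0897] t 26.925
shift [ 0.1516 -0.0014  0.1039] t 26.925
shift [ 0.1564 -0.0014  0.1186] t 26.925
shift [ 0.1598 -0.0014  0.1338] t 26.925
shift [ 0.1616 -0.0014  0.1492] t 26.925
```

Call:
{"name": "advance", "arguments": {
  "ticks": "0.012 0 0.003 0 0 0 0\n0.023 0 0.005 0 0 0 0\n0.038 0 0.008 0 0 0 0\n0.053 0 0.012 0 0 0 0"
}}

```text
time_s: 27.42
eef_pos: [0.4913, 0.1257, 0.2054]
eef_rot: [-0.0, 0.997, -0.08, -0.002]
wrist_force: [-1.7, 0.7, 2.7]
opening: -0.003
grasp_force: 1.3
```

Call:
{"name": "advance", "arguments": {
  "ticks": "0.0146 0 0.0054 0 0 0 0\n0.0286 0 0.0122 0 0 0 0\n0.0418 0 0.0203 0 0 0 0\n0.0541 0 0.0297 0 0 0 0\n0.0654 0 0.0404 0 0 0 0\n0.0757 0 0.052 0 0 0 0\n0.0847 0 0.0647 0 0 0 0\n0.0923 0 0.0782 0 0 0 0\n0.0955 0 0.0853 0 0 0 0\n0.0987 0 0.0924 0 0 0 0"
}}

```text
time_s: 28.68
eef_pos: [0.5865, 0.1103, 0.1117]
eef_rot: [-0.0, 0.997, -0.08, -0.003]
wrist_force: [-0.9, 0.8, -0.6]
opening: -0.004
grasp_force: 0.5
```

```bash
python3 - <<'E'
from h import *
for a in (.2,.1,0): togo(cw(84-155*np.cos(a)+10*np.sin(a)+11,50,58+155*np.sin(a)+10*np.cos(a)))
E
```

```text
shift [ 0.0067 -0.0012  0.0131] t 28.675
shift [ 0.0101 -0.0013  0.0282] t 28.675
shift [ 0.012  -0.0013  0.0437] t 28.675
```

Call:
{"name": "advance", "arguments": {
  "ticks": "0.003 0 0.006 0 0 0 0\n0.006 0 0.012 0 0 0 0\n0.008 0 0.017 0 0 0 0\n0.009 0 0.022 0 0 0 0\n0.01 0 0.027 0 0 0 0\n0.011 0 0.031 0 0 0 0\n0.011 0 0.035 0 0 0 0\n0.012 0 0.039 0 0 0 0\n0.012 0 0.042 0 0 0 0\n0.012 0 0.044 0 0 0 0"
}}

```text
time_s: 29.92
eef_pos: [0.5985, 0.1084, 0.0683]
eef_rot: [-0.0, 0.997, -0.08, -0.002]
wrist_force: [0.2, -0.5, 1.1]
opening: -0.005
grasp_force: 0.4
```

Call:
{"name": "advance", "arguments": {
  "ticks": "0 0 0.001 0 0 0 0\n0 0 0.001 0 0 0 0"
}}

```text
time_s: 30.18
eef_pos: [0.5986, 0.1084, 0.068]
eef_rot: [-0.0, 0.997, -0.08, -0.002]
wrist_force: [-1.7, -0.5, 5.5]
opening: 0.001
grasp_force: 2.3
```

Contact force is rising; press a little more to confirm it is fully shut.

Call:
{"name": "advance", "arguments": {
  "ticks": "0 0 0.001 0 0 0 0\n0 0 0.002 0 0 0 0\n0 0 0.002 0 0 0 0"
}}

```text
time_s: 30.55
eef_pos: [0.5986, 0.1084, 0.0679]
eef_rot: [-0.0, 0.997, -0.08, -0.002]
wrist_force: [-8.1, 0.0, 17.0]
opening: 0.001
grasp_force: 9.0
```

Call:
{"name": "advance", "arguments": {
  "ticks": "0 0 -0.05 0 0 0 0\n0 0 -0.11 0 0 0 0\n-0.04 0.05 -0.15 0 0 0 0\n-0.09 0.1 -0.17 0 0 0 0\n-0.09 0.15 -0.17 0 0 0 0\n-0.09 0.2 -0.17 0 0 0 0\n-0.09 0.25 -0.17 0 0 0 0\n-0.09 0.25 -0.17 0 0 0 0"
}}

```text
time_s: 31.55
eef_pos: [0.4699, -0.1271, 0.2359]
eef_rot: [0.0, 0.997, -0.083, -0.003]
wrist_force: [-0.0, 0.5, 0.6]
opening: -0.001
grasp_force: 0.0
```

```bash
python3 - <<'E'
from h import *
t=viewer.camera('top');s=viewer.camera('scene')
crop(t,130,190,160,170,2.3,'pics/x2.png');crop(s,340,120,160,170,2.3,'pics/x1.png')
cv2.imwrite('pics/g.png',np.hstack([cv2.imread('pics/x2.png'),cv2.imread('pics/x1.png')]))
p=viewer.camera_params('top');q=viewer.camera_params('scene')
for k,(pp,o) in{'t':(p,(130,190,0)),'s':(q,(340,120,368))}.items():
    print(k,((proj(pp,[cw(-96,-84,68),cw(-96,84,68),cw(84,84,68),cw(-20,127,70)])-o[:2])*2.3+[o[2],0]).round().tolist())
E
```

```text
t [[79.0, 43.0], [263.0, 76.0], [224.0, 275.0], [294.0, 167.0]]
s [[667.0, 339.0], [480.0, 308.0], [503.0, 157.0], [445.0, 233.0]]
```

View pics/g.png

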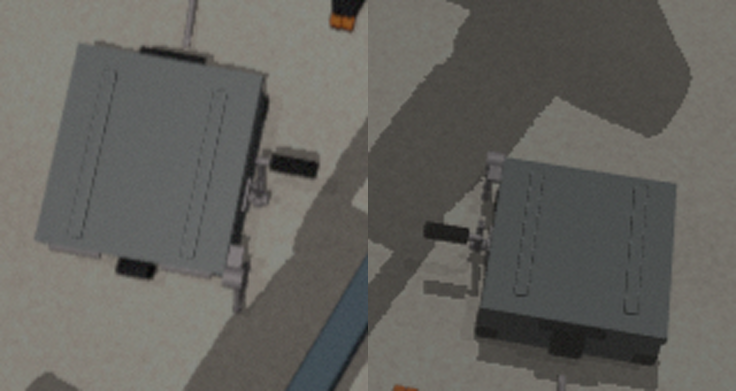

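The lid is shut: its corners sit at the predicted pixels, e.g. (79,43) and (265,74). The pawl sleeve is at the released position (294,164), and the lid resisted firmly at z = 68 mm.

```bash
python3 -c "
from bench import ctrl, viewer
print(ctrl.hand_in())"
```

```text
the job is handed in; nothing more can be done
None
```

I packed both batteries found on the bench in pockets 1 and 2, snapped the plate level under both catches, flipped the pawl to its released side, lowered the lid until it was fully shut, and handed the job in at about 32 s.

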